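# Unlock the parts-store strongbox and hold the key turned

### The job

Swing the lamp a good 15 cm clear of the strongbox lock, take the red-headed key from the key block and put it fully home in the lock: its pins are sticky, so press lightly and rock the key left and right past them rather than forcing it. Then turn the key a quarter turn clockwise and finish still gripping it, holding it turned against its spring so that the bolt stays drawn back and I can lift the lid. Leave the other two keys, the coupling and the carton alone.

Things in the scene. Friction and masses are not known exactly. Their poses are not given: they have to be found in the camera images.
- keyway (a point): mouth of the keyway, centre of the 24 mm brass plug in the top face of the lock case, 130 mm above the counter; z up along the lock axis. Slot 12 mm long along y, 5.5 mm wide along x, straight down, with a dished mouth (17 x 10.5 mm, narrowing over 4 mm). Turns with the plug. The key is home with its head's underside on the face, tip 28 mm below this point. At the start the lamp hangs over it.
- plug (a joint): turn of the plug, rad, 0 at rest, positive clockwise from above; a spring (0.05 N m per rad) brings it back to 0. It rocks only 0.4 either way until the key is home, then turns to a stop at 1.75, drawing the steel bolt back off the lid. The blade has about 0.15 rad of play in the slot: the plug follows the key by that much late.
- strongbox: green steel chest 260 x 260 x 100 mm fixed to the counter, with a steel lock case 70 x 70 x 30 mm on its front (-x) deck, 85 mm from the centre; origin centre of underside. The lock's pins stick: the key stops with its tip 12 mm in, until rocked 0.3 to 0.45 rad clockwise under a light press (3 to 10 N), and again at 20 mm, until rocked as much anticlockwise. Forcing does not work.
- key_red: the strongbox key, 30 g: red head 10 mm thick (x), 30 wide (y), 36 high (z) on a steel blade 4 mm thick (x), 10 wide (y), 28 long with a narrower nose. Origin at the blade's tip, z up; the head spans 28 to 64 mm. Fits either way round. Stands blade down in a slot of the key block, the head's underside on the block's top, 36 mm above the counter.
- key_red_grip (a point): grip point on the red key, on its axis in the head, 53 mm above the tip and 25 mm above the head's underside; axes as the key's: close the fingers along x on the head's flat faces.
- key_black: another key, the same but with a black head, in the key block; leave it there. Origin at its tip.
- key_blue: another key, the same but with a blue head, in the key block; leave it there. Origin at its tip.
- key_block: fixed wooden block 60 (x) x 170 (y) x 36 mm with three slots 55 mm apart along its y, 31 mm deep, 6.5 x 13 mm, in which the three keys stand in any order; origin at the centre of its underside.
- lamp_pivot (a point): vertical hinge axis of the lamp arm on top of its fixed post (22 mm thick) behind the strongbox, 250 mm above the counter; at joint value 0 the arm points along this frame's -x.
- lamp_arm (a joint): swing of the lamp arm about the pivot, rad, positive anticlockwise seen from above, from -1.5 to 1.5. It stays where it is left; a sideways push of 1 to 2 N near the head moves it.
- lamp_head (a point): centre of the lamp's head, a black disc 84 mm across, 222 to 242 mm above the counter, with a 24 mm boss on top to 257 mm, at the end of a 16 mm aluminium tube that runs level from the pivot 250 mm above the counter; 270 mm from the pivot. At first it hangs over the lock.
- coupling: loose steel hydraulic coupling, 40 mm across and 61 mm tall with a white cap, standing on the counter; origin at the centre of its underside.
- carton: loose white carton 80 x 50 x 55 mm on the counter; origin at the centre of its underside.

How it is judged:
On the way, in this order (a step that is already met when the one before it is completed fails the run):
1. the lamp's head is swung at least 130 mm clear of the keyway while the key is still out of the lock (horizontal distance between lamp_head and keyway above 0.13 m and distance between key_red and keyway above 0.05 m), for 0.2 s.
2. the red key is home in the keyway, not yet turned (z of key_red in the frame of keyway below -0.025 m and horizontal distance between key_red and keyway below 0.004 m and value of joint plug below 0.7 rad), for 0.1 s.
3. the key has turned the plug a quarter turn clockwise (value of joint plug above 1.25 rad), for 0.2 s.
At the end, for the whole second after the job is handed in: The gripper still grips the upright red key (over 2 N), home in the keyway (tip over 25 mm in, within 4 mm of the axis), holding the plug turned over 1.25 rad (a quarter, less the play) clockwise against its spring; the lamp head is over 130 mm sideways of the keyway (value of joint plug above 1.25 rad and z of key_red in the frame of keyway below -0.025 m and horizontal distance between key_red and keyway below 0.004 m and angle between key_red's own z axis and vertical below 0.15 rad and contact force between the fingers and key_red above 2 N and horizontal distance between lamp_head and keyway above 0.13 m); the arm keeps its last pose, push and grip.
It fails at once if the key is forced: it bears on the lock with more than 80 N (contact force between key_red and strongbox above 80 N).
It fails at once if another key is shifted or pulled out (distance of any of key_black, key_blue from where it was at the start of the episode above 0.015 m).
It fails at once if the coupling or the carton is pushed or knocked over (distance of any of coupling, carton from where it was at the start of the episode above 0.03 m or angle between any of coupling, carton's own z axis and vertical above 0.5 rad).
It also fails if it takes over 64 s, if anything falls off the work surface, if the arm or the gripper's body presses on something with over 40 N, if the wrist force passes 120 N, or if a joint passes its speed limit or range.

### The arm

A 6-joint arm with a two-finger parallel gripper is mounted at the origin on the work surface. World frame = base frame: x ahead of the robot, y to its left, z up, the work surface at z = 0. Lengths are in m, angles in rad, forces in N, time in s.
With the tool pointing down it reaches from about 0.35 to 0.775 m from the base axis. Payload 7.3 kg.
Tool frame: the origin (TCP) lies at the very end of the fingers, on their centre line; the grasp point (between the pads) lies 19 mm behind it; z points along the fingers, y is the line along which they close (so a half turn about z gives the same grasp; the last joint's range is limited). The gripper opens to 92 mm and grips with 3 to 60 N. Pads are 19 mm wide; open, the fingers measure 130 mm over their backs; the gripper's body (75 mm by 190 mm) begins 47 mm behind the grasp point.
Start: joints at [-1.304, 0.342, 1.524, -0, 1.275, -0.146], TCP at [0.211, -0.481, 0.19] pointing down, gripper open.
Joint ranges: [-2.53, 2.53], [-0.77, 2.02], [0.04, 2.7], [-1, 4.14], [0.28, 2.66], [-3.11, 3.11]. Speed limits (rad/s): [2.57, 2.57, 3.14, 3.14, 3.14, 3.14].

### API

Orientations are given as [roll, pitch, yaw] about the fixed x, y, z axes, in that order (R = Rz(yaw) Ry(pitch) Rx(roll)).
In Python, from cell import robot gives the robot as it stands. The module is installed in compiled form; this text tells all that it offers.
- The arm moves only by the tool arm_command, never from a script. Its argument "moves" is a list of rows, each a list of 3 entries, a list of its own where there are three numbers: the shift along the tool's x, y, z in m, then the turn, a rotation vector about the tool's x, y, z in rad, then the finger opening in m, from 0 to 0.0918. In form: [[[dx, dy, dz], [ax, ay, az], claw], ...]. A call has exactly 5 rows; each row is the pose to reach, as a shift and turn from the pose commanded when the call began, along the tool's axes at that moment; what a row does not reach only later rows make up. A row lasts 1/10 s, in which the tool goes at most 50 mm and 8.59 degrees, less where a joint would pass 70% of its speed; a pose out of reach is approached as far as the arm can. A call with a gripper value outside its range is refused whole. The fingers move at their own pace and stop on an object; "squeeze" is the grip in N (left out, the last holds). Time passes only in rows, so rows that repeat a pose let the fingers close, or fill a call up. It gives the time, the measured TCP pose, the force, the opening and the grip force at its end, in the units of the state.
- robot.observe(): the state, without advancing time (a new reading comes with each control period).
- robot.read_camera(name): name is "side" or "top"; returns the picture (480x640x3 uint8, red, green, blue); there is no depth.
- robot.camera_model(name): a dict with "fx", "fy", "cx", "cy" (pixels), "k1" (the pictures are not rectified: a ray, as slopes to the right and down, at radius r is drawn at 1 + k1 r^2 times it, then the intrinsics apply), "R" (3x3) and "t" (3): a world point X has camera coordinates R X + t. Camera axes: x right, y down, z forward; pixel columns grow to the right and rows downward; lengths in m; the calibration is good to about 2 mm. A picture is of the moment at which its call begins. camera_model takes no time and is no camera call.
- robot.hand_in(): hands the job in; it is judged then, once.
The state is a dict: "time": time; "qpos": joint angles; "qvel": joint speeds; "joint_efforts": joint torques, N m; "tool_pos": TCP position; "tool_rot": TCP orientation; "contact_force": force on the tool from outside, world axes, zero at the start; "torque": the same for the moment, N m; "opening": finger opening in m; "grip_force": force on a finger pad.
Only numpy, scipy, OpenCV 4.12 (cv2) and the standard library are available. Lean on these libraries where they do the work, as an engineer would, in place of code of your own. Each camera call takes 0.05 s, during which the arm holds its last target. There are 200 camera calls.

## Working session

There is one attempt and no reset: what is moved stays moved. The work goes in short steps, Python scripts to look and compute and a tool call to move; the robot and the scene stay as the last step left them, time stands still between calls to the robot, and variables do not carry over. Pictures are saved under pics/ and viewed, at most 10 in all, crops included, and the job is handed in when it is done.

Besides the shell and the picture viewer there is one more tool, called after ">>>" as name([rows], argument=value, ...), one row to a line, values as JSON. arm_command: Moves the arm, as the interface text tells. Its arguments: {"type":"object","properties":{"moves":{"type":"array"},"squeeze":{"type":"number"}},"required":["moves"]}

```bash
mkdir -p pics
python3 - <<'E'
from cell import robot
import cv2
for n in ("top","side"):
    cv2.imwrite(f"pics/{n}0.png",robot.read_camera(n)[:,:,::-1])
    m=robot.camera_model(n);print(n,m)
print(robot.observe())
E
```

```text
top {'fx': 577.7620282634257, 'fy': 577.7620282634257, 'cx': 324.02546275226797, 'cy': 236.63871568854987, 'k1': -0.14726363748583612, 'R': array([[-0.00394371, -0.99997829, -0.00527977],
       [-0.98122378,  0.00488777, -0.1928108 ],
       [ 0.19283242,  0.00442025, -0.98122175]]), 't': array([-0.00414428,  0.61863276,  1.54351313])}
side {'fx': 446.11140097846976, 'fy': 446.11140097846976, 'cx': 317.02612812676125, 'cy': 244.03336917477907, 'k1': -0.07680639899247778, 'R': array([[-0.99623255, -0.08581311, -0.01252277],
       [-0.04653053,  0.6507802 , -0.75783906],
       [ 0.07318209, -0.75440125, -0.65232135]]), 't': array([0.60605247, 0.15546283, 1.02823387])}
{'time': 0.1, 'qpos': array([-1.30399942e+00,  3.42666056e-01,  1.52486951e+00, -4.95821050e-05,
        1.27541174e+00, -1.45978998e-01]), 'qvel': array([ 0.00075368, -0.00234922, -0.00256574, -0.00151449, -0.00232537,
        0.00029347]), 'joint_efforts': array([ 1.26097635e-03, -4.32002664e+01, -2.44694871e+01,  7.18628406e-02,
        5.25775237e-02, -5.05516550e-05]), 'tool_pos': array([ 0.21051527, -0.48051396,  0.18892589]), 'tool_rot': array([-3.14024551e+00, -1.50138674e-04,  4.12790274e-01]), 'contact_force': array([-0.1608748 , -0.14300078,  0.2471349 ]), 'torque': array([ 0.02838031, -0.01924014,  0.01260206]), 'grip_force': 0.0, 'opening': 0.09191154645415117}
```

View pics/top0.png

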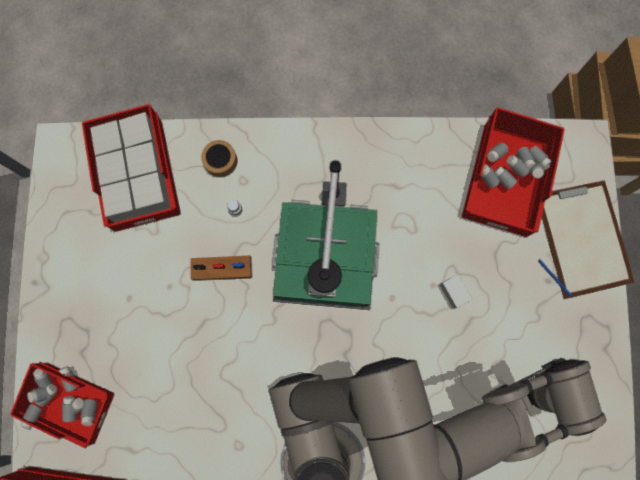

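View pics/side0.png

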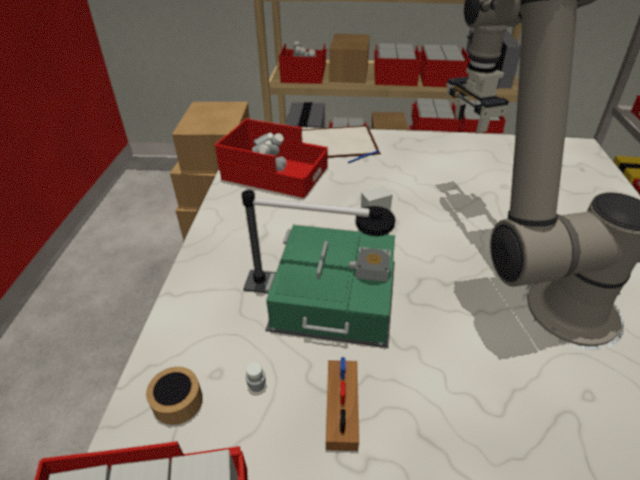

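The top view shows the lamp head at (324,276), the pivot at (336,166), the red key at (219,266) between black and blue, the coupling at (234,207) and the carton at (456,291). The side view shows the brass plug at (374,259), the red key at (343,388) and the lamp head at (376,220).

```bash
cat > h.py <<'E'
import numpy as np, cv2
from scipy.optimize import least_squares
from cell import robot
def proj(n,X):
    m=robot.camera_model(n); c=m["R"]@np.asarray(X,float)+m["t"]; s=c[:2]/c[2]
    s=s*(1+m["k1"]*(s@s)); return np.array([m["fx"]*s[0]+m["cx"],m["fy"]*s[1]+m["cy"]])
def at(n,uv,z):
    r=least_squares(lambda p:proj(n,[p[0],p[1],z])-uv,[.5,0]); return r.x
def both(ut,us):
    r=least_squares(lambda p:np.r_[proj("top",p)-ut,proj("side",p)-us],[.5,0,.1]); return r.x,abs(r.fun).max()
def blob(im,f,box):
    x0,y0,x1,y1=box; a=im[y0:y1,x0:x1].astype(int); m=f(a[...,0],a[...,1],a[...,2])
    n,_,st,ce=cv2.connectedComponentsWithStats(m.astype(np.uint8)); 
    i=1+np.argmax(st[1:,4]); return ce[i]+[x0,y0],st[i]+[x0,y0,0,0,0]
E
python3 - <<'E'
from h import *
t=cv2.imread("pics/top0.png")[:,:,::-1]; s=cv2.imread("pics/side0.png")[:,:,::-1]
red=lambda r,g,b:(r>110)&(g<70)&(b<70)
a,sa=blob(t,red,(205,258,232,276)); b,sb=blob(s,red,(325,365,360,410)); print(a,sa,b,sb,both(a,b),at("top",a,.072))
blu=lambda r,g,b:(b>110)&(r<90)
a,sa=blob(t,blu,(228,258,252,276)); print("blue",a,sa,at("top",a,.072))
blk=lambda r,g,b:(r<50)&(g<50)&(b<50)
a,sa=blob(t,blk,(190,258,210,276)); print("black",a,sa,at("top",a,.072))
brass=lambda r,g,b:(r>120)&(r-b>50)
b,sb=blob(s,brass,(355,245,395,275)); print("plug",b,sb,at("side",b,.13))
print("lamp",at("top",(324.5,276),.242),"piv",at("top",(335.5,166),.26))
for n,p,z in (("coup",(234,207),.06),("carton",(456,291),.055),("blockL",(190,268),.036),("blockR",(252,267),.036)):print(n,at("top",p,z))
for n,p in (("box",[(283,203),(378,209),(274,301),(370,307)]),):
  for q in p: print(n,at("top",q,.1))
v=[cv2.resize(s[230:290,330:410],None,fx=8,fy=8,interpolation=2),cv2.resize(np.ascontiguousarray(t[245:305,190:270]),None,fx=8,fy=8,interpolation=2)]
cv2.imwrite("pics/c1.png",cv2.resize(np.vstack([v[0][:, :, ::-1],v[1][:,:,::-1]]),(400,600)))
E
```

```text
[217.36111111 264.91666667] [212 263  11   5  36] [342.60227273 388.48863636] [340 380   6  18  88] (array([0.5368337 , 0.2865654 , 0.07187523]), np.float64(0.6463720194347502)) [0.53860777 0.28627158]
blue [237.17857143 264.        ] [233 263  10   3  28] [0.54102354 0.23145536]
black [199.05128205 266.53846154] [194 265  11   4  39] [0.53419    0.33711321]
plug [378. 256.] [378 256   1   1   1] [ 0.47210755 -0.01296985]
lamp [ 0.48562882 -0.00848773] piv [ 0.75833991 -0.03706222]
coup [0.70503121 0.24646387]
carton [ 0.46514615 -0.36996903]
blockL [0.53524688 0.37095447]
blockR [0.53776256 0.19514541]
box [0.70532305 0.10501273]
box [ 0.68706687 -0.15496696]
box [0.43720789 0.12649536]
box [ 0.42020841 -0.12813175]
```

View pics/c1.png

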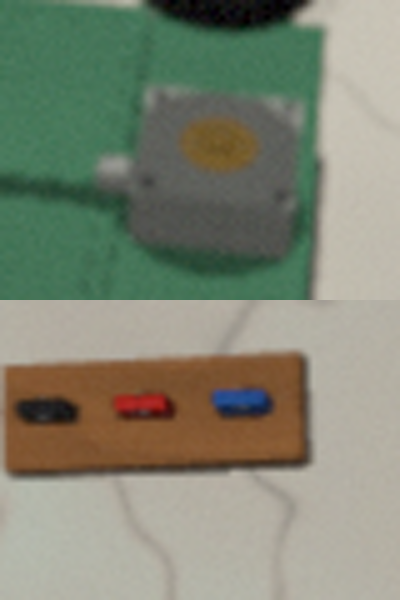

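```bash
cat >> h.py <<'E'
from scipy.spatial.transform import Rotation as Ro
def go(p,yaw,s=None):
    "print shift and turn in tool axes to reach a tool-down pose"
    s=s or robot.observe(); R0=Ro.from_euler("xyz",s["tool_rot"]); R1=Ro.from_euler("xyz",[np.pi,0,yaw])
    d=R0.inv().apply(np.asarray(p)-s["tool_pos"]); w=(R0.inv()*R1).as_rotvec()
    print("shift",d.round(4),"turn",w.round(4),"rows>=",max(np.linalg.norm(d)/.05,np.linalg.norm(w)/.15).round(1))
def st():
    s=robot.observe(); print({k:np.round(s[k],4).tolist() for k in("time","tool_pos","tool_rot","contact_force","torque","opening","grip_force")}); return s
E
python3 -c "
from h import *
print(at('side',(373.8,259),.13))"
```

```text
[ 0.48149755 -0.00245828]
```

>>> arm_command([
  [[0,0,-0.03],[0,0,-0.14],0],
  [[0,0,-0.06],[0,0,-0.28],0],
  [[0,0,-0.09],[0,0,-0.42],0],
  [[0,0,-0.12],[0,0,-0.56],0],
  [[0,0,-0.13],[0,0,-0.7],0],
], squeeze=30)

```text
time: 0.6
tool_pos: [0.2109, -0.4817, 0.3225]
tool_rot: [3.139, 0.003, 1.119]
contact_force: [-0.1, -0.3, 0.0]
opening: 0.0564
grip_force: 0.0
```

```bash
python3 -c "
from h import *
st(); go([.565,.07,.315],1.57)"
```

```text
{'time': 0.6, 'tool_pos': [0.2109, -0.4817, 0.3225], 'tool_rot': [3.1386, 0.0034, 1.1186], 'contact_force': [-0.0787, -0.332, 0.0076], 'torque': [-0.058, -0.0571, -0.0216], 'opening': 0.0564, 'grip_force': 0.0}
shift [0.651  0.0775 0.0055] turn [ 0.0022  0.0041 -0.4514] rows>= 13.1
```

>>> arm_command([
  [[0.045,0.005,0],[0,0,0],0],
  [[0.09,0.011,0],[0,0,0],0],
  [[0.135,0.016,0],[0,0,0],0],
  [[0.18,0.021,0],[0,0,0],0],
  [[0.225,0.027,0],[0,0,0],0],
])

```text
time: 1.1
tool_pos: [0.3348, -0.2893, 0.3193]
tool_rot: [-3.141, -0.0, 1.112]
contact_force: [0.6, -0.9, -0.7]
opening: 0.0167
grip_force: 0.0
```

>>> arm_command([
  [[0.045,0.005,0],[0,0,0],0],
  [[0.09,0.011,0],[0,0,0],0],
  [[0.135,0.016,0],[0,0,0],0],
  [[0.18,0.021,0],[0,0,0],0],
  [[0.225,0.027,0],[0,0,0],0],
])

```text
time: 1.6
tool_pos: [0.4585, -0.0993, 0.3194]
tool_rot: [-3.141, 0.0, 1.113]
contact_force: [0.5, -1.1, 0.2]
opening: 0.0005
grip_force: 0.0
```

>>> arm_command([
  [[0.045,0.005,0],[0,0,-0.1],0],
  [[0.09,0.011,0],[0,0,-0.2],0],
  [[0.135,0.016,0],[0,0,-0.3],0],
  [[0.18,0.021,0],[0,0,-0.4],0],
  [[0.2,0.0235,0],[0,0,-0.45],0],
])

```text
time: 2.1
tool_pos: [0.5685, 0.0712, 0.3183]
tool_rot: [-3.14, -0.001, 1.569]
contact_force: [-0.7, -0.6, 0.4]
opening: 0.0005
grip_force: 0.0
```

```bash
python3 -c "
from h import *
s=st(); go([.565,.065,.215],1.57)
cv2.imwrite('pics/s1.png',robot.read_camera('side')[:,:,::-1])"
```

```text
{'time': 2.1, 'tool_pos': [0.5685, 0.0712, 0.3183], 'tool_rot': [-3.1402, -0.0008, 1.5692], 'contact_force': [-0.7199, -0.5529, 0.4205], 'torque': [-0.0432, -0.0938, 0.0223], 'opening': 0.0005, 'grip_force': 0.0}
shift [-0.0063 -0.0033  0.1033] turn [-0.0014 -0.0008 -0.0008] rows>= 2.1
```

View pics/s1.png

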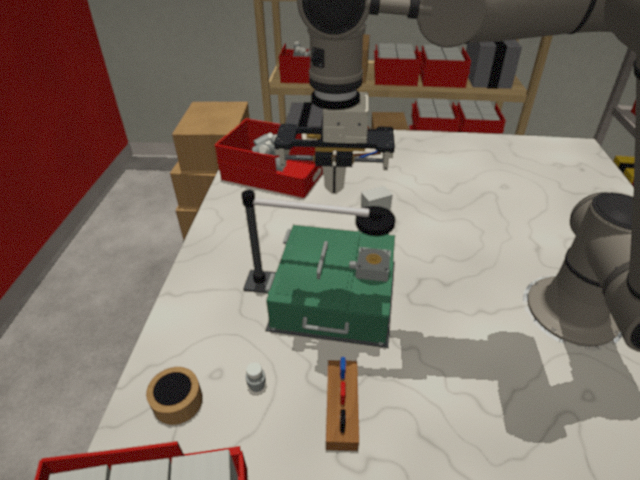

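The side view shows the closed gripper above the lamp tube, with its tips at (334,188) and the lamp unmoved. I'll go down beside the tube, then sweep.

>>> arm_command([
  [[0,0,0.04],[0,0,0],0],
  [[0,0,0.08],[0,0,0],0],
  [[0,0,0.103],[0,0,0],0],
  [[-0.01,0,0.103],[0,0,0],0],
  [[-0.03,0,0.103],[0,0,0],0],
])

```text
time: 2.65
tool_pos: [0.5672, 0.0377, 0.2168]
tool_rot: [-3.141, -0.0, 1.564]
contact_force: [0.1, -0.2, 1.1]
opening: 0.0004
grip_force: 0.0
```

>>> arm_command([
  [[-0.015,0,0],[0,0,0],0],
  [[-0.03,0,0],[0,0,0],0],
  [[-0.045,0,0],[0,0,0],0],
  [[-0.06,0.002,0],[0,0,0],0],
  [[-0.075,0.004,0],[0,0,0],0],
])

```text
time: 3.15
tool_pos: [0.5707, -0.0384, 0.217]
tool_rot: [3.141, 0.0, 1.563]
contact_force: [-1.5, 1.6, 2.1]
opening: 0.0003
grip_force: 1.3
```

>>> arm_command([
  [[-0.025,0.004,0],[0,0,0],0],
  [[-0.05,0.01,0],[0,0,0],0],
  [[-0.075,0.017,0],[0,0,0],0],
  [[-0.1,0.024,0],[0,0,0],0],
  [[-0.12,0.03,0],[0,0,0],0],
])

```text
time: 3.65
tool_pos: [0.6002, -0.1596, 0.2165]
tool_rot: [3.141, 0.0, 1.562]
contact_force: [0.1, 2.4, 1.2]
opening: 0.0001
grip_force: 1.1
```

```bash
python3 -c "
from h import *
s=st()
cv2.imwrite('pics/s2.png',robot.read_camera('side')[:,:,::-1])"
```

```text
{'time': 3.65, 'tool_pos': [0.6002, -0.1596, 0.2165], 'tool_rot': [3.1409, 0.0004, 1.5622], 'contact_force': [0.1237, 2.373, 1.1834], 'torque': [0.3382, -0.0794, -0.0043], 'opening': 0.0001, 'grip_force': 1.0935}
```

View pics/s2.png

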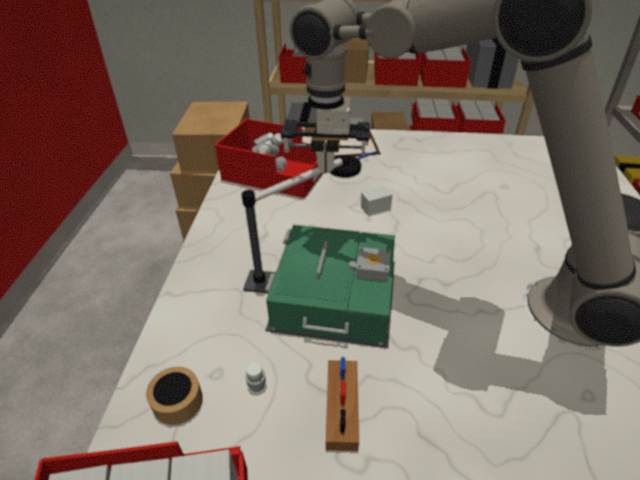

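The lamp head has swung to about (346,166), well off the lock at (374,258). Next I go above the red key.

>>> arm_command([
  [[0.04,-0.005,0],[0,0,0],0.06],
  [[0.085,-0.01,0],[0,0,0],0.06],
  [[0.13,-0.018,0],[0,0,0],0.06],
  [[0.175,-0.024,0],[0,0,0],0.06],
  [[0.22,-0.03,0],[0,0,0],0.06],
])

```text
time: 4.2
tool_pos: [0.5711, 0.0641, 0.2164]
tool_rot: [3.141, 0.0, 1.562]
contact_force: [0.9, -1.0, -0.1]
opening: 0.0356
grip_force: 0.0
```

>>> arm_command([
  [[0.045,-0.006,0.01],[0,0,-0.02],0.06],
  [[0.09,-0.012,0.02],[0,0,-0.04],0.06],
  [[0.135,-0.018,0.03],[0,0,-0.06],0.06],
  [[0.18,-0.024,0.04],[0,0,-0.07],0.06],
  [[0.22,-0.03,0.06],[0,0,-0.07],0.06],
])

```text
time: 4.7
tool_pos: [0.5437, 0.2853, 0.1572]
tool_rot: [3.138, -0.001, 1.634]
contact_force: [0.6, 0.7, -0.6]
opening: 0.0595
grip_force: 0.0
```

Run:
```python
from h import *
s=st(); im=robot.read_camera('side')
cv2.imwrite('pics/s3.png',cv2.resize(np.ascontiguousarray(im[130:450,220:460,::-1]),(450,600)))
print("lamp",at("side",(346,166),.235))
red=lambda r,g,b:(r>110)&(g<70)&(b<70)
print(blob(im,red,(325,365,360,410)))
for x in ([.5372,.2866,.054],[.5372,.2866,.072]): print(proj("side",x),proj("top",x))
b,_=blob(im,red,(325,365,360,410)); print(at("side",b,.058))
brass=lambda r,g,b:(r>105)&(r-b>35)&(g<r)
b,sb=blob(im,brass,(355,245,395,275)); print("plug",b,sb,at("side",b,.13))
t=robot.read_camera('top'); b,sb=blob(t,brass,(305,265,345,300)); print("plugtop",b,sb,at("top",b,.13))
go([.538,.2866,.10],1.635)
cv2.imwrite('pics/t3.png',cv2.resize(np.ascontiguousarray(t[250:310,290:350,::-1]),(480,480),interpolation=2))
```

```text
{'time': 4.7, 'tool_pos': [0.5437, 0.2853, 0.1572], 'tool_rot': [3.1383, -0.0007, 1.6337], 'contact_force': [0.6209, 0.683, -0.5529], 'torque': [0.0185, -0.1369, -0.044], 'opening': 0.0595, 'grip_force': 0.0}
lamp [ 0.55351576 -0.21636124]
(array([342.53521127, 387.92957746]), array([340, 381,   6,  15,  71]))
[341.7307641  393.57233439] [218.43494285 266.35848454]
[341.98282966 388.34665231] [217.22804676 265.42444099]
[0.53624651 0.27714393]
plug [377.7826087  257.52173913] [374 254   8   9  46] [ 0.47267175 -0.00791945]
plugtop [322.37878788 281.60606061] [316 275  14  14 132] [ 0.4850748  -0.00243769]
shift [-0.0003 -0.0022  0.0533] turn [-0.0048  0.0003  0.0032] rows>= 1.1
```

View pics/s3.png

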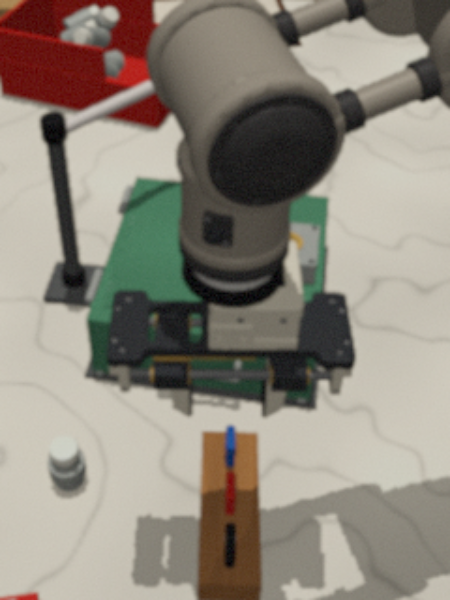

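View pics/t3.png

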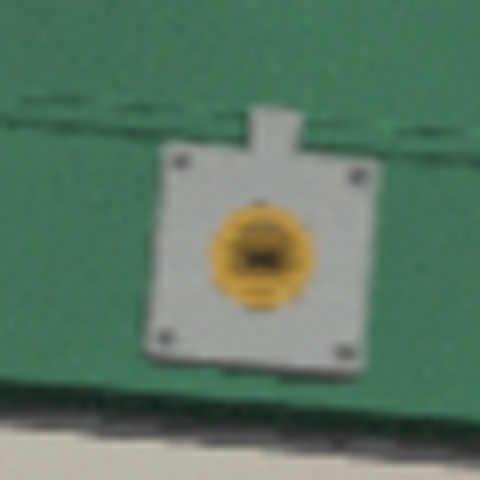

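The top crop shows the brass plug centred at about (322.4,281.6), with its slot along the box's y. The side view shows the gripper aligned over the block row and the lamp far away. I'll descend and grip.

>>> arm_command([
  [[0,-0.0025,0.03],[0,0,0],0.06],
  [[0,-0.0025,0.06],[0,0,0],0.06],
  [[0,-0.0025,0.09],[0,0,0],0.06],
  [[0,-0.0025,0.111],[0,0,0],0.06],
  [[0,-0.0025,0.111],[0,0,0],0.06],
])

```text
time: 5.3
tool_pos: [0.539, 0.2812, 0.0425]
tool_rot: [-3.136, 0.002, 1.632]
contact_force: [0.3, -0.2, 0.4]
opening: 0.0596
grip_force: 0.0
```

Run:
```python
from h import *
s=st(); im=robot.read_camera('side'); go([.5375,.2866,.042],1.635)
cv2.imwrite('pics/s4.png',cv2.resize(np.ascontiguousarray(im[300:460,280:400,::-1]),(450,600)))
```

```text
{'time': 5.3, 'tool_pos': [0.539, 0.2812, 0.0425], 'tool_rot': [-3.1358, 0.0023, 1.6324], 'contact_force': [0.3374, -0.1766, 0.3745], 'torque': [-0.0662, -0.1522, 0.0238], 'opening': 0.0596, 'grip_force': 0.0}
shift [ 0.0049 -0.0025  0.0026] turn [-0.0025  0.0012 -0.0027] rows>= 0.1
```

View pics/s4.png

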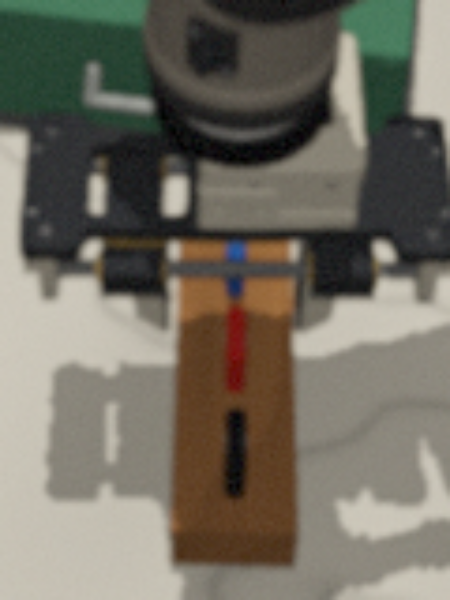

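Run:
```python
from h import *
for y in (.2866,.280):
  for dy,z in ((-.015,.072),(.015,.072),(.015,.036)): print(y,dy,z,proj("side",[.5375,y+dy,z]).round(1),proj("top",[.5375,y+dy,z]).round(1))
s=st()
for x in(.509,.569): print("tip",proj("side",[x,s["tool_pos"][1],.0425]).round(1),proj("side",[x,s["tool_pos"][1]+.0095,.0425]).round(1))
for n,p,z in (("bl",(325.8,449),.0),("br",(358.3,449.8),.0)): print(n,at("side",p,z))
im=cv2.imread("pics/s4.png"); print(im[300:400:8,235].tolist())
t=cv2.imread("pics/top0.png"); print(t[265,205:232,2].tolist(),t[265,205:232,1].tolist())
```

```text
0.2866 -0.015 0.072 [342.2 381.2] [222.6 265.3]
0.2866 0.015 0.072 [341.4 395.7] [211.8 265.3]
0.2866 0.015 0.036 [340.9 405.9] [214.3 267.2]
0.28 -0.015 0.072 [342.4 378. ] [225.  265.3]
0.28 0.015 0.072 [341.6 392.4] [214.2 265.3]
0.28 0.015 0.036 [341.1 402.7] [216.7 267.2]
{'time': 5.35, 'tool_pos': [0.5403, 0.2818, 0.0446], 'tool_rot': [-3.1391, 0.0012, 1.6323], 'contact_force': [1.0168, 0.193, 0.3542], 'torque': [-0.0071, -0.1316, -0.0172], 'opening': 0.0601, 'grip_force': 0.0}
tip [356.8 395.5] [356.7 400.1]
tip [324.7 393.4] [324.4 397.9]
bl [0.56067387 0.36907395]
br [0.50224051 0.36611016]
[[46, 59, 91], [20, 37, 115], [8, 13, 119], [17, 20, 120], [17, 21, 121], [18, 19, 122], [17, 21, 122], [22, 22, 122], [4, 15, 106], [17, 16, 105], [16, 20, 104], [17, 22, 106], [32, 61, 101]]
[118, 131, 133, 135, 135, 131, 130, 125, 156, 165, 168, 170, 164, 168, 171, 170, 168, 151, 85, 90, 119, 128, 127, 124, 125, 124, 116] [77, 86, 88, 88, 90, 86, 85, 64, 42, 35, 40, 40, 37, 38, 42, 40, 41, 32, 17, 47, 75, 85, 85, 82, 84, 82, 80]
```

Run:
```python
from h import *
print("s1 tip",proj("side",[.5685,.0712,.3183]),"s3",proj("side",[.5707,.286,.1545]),proj("side",[.5107,.286,.1545]))
im=robot.read_camera('side').astype(int); o=cv2.imread("pics/side0.png")[:,:,::-1].astype(int)
print("now"); print(im[376:404:2,314:334].mean(2).astype(int)); print(im[376:404:2,350:372].mean(2).astype(int))
go([.5375,.2866,.042],1.635)
```

```text
s1 tip [333.34800052 207.7072692 ] s3 [323.51931   360.6106204] [358.92959147 362.84210641]
now
[[ 22  26  24  18  23  25  26  27  39  65 122 168 179 158 124 104 101 100
  100  96]
 [117  93  74  71  70  73  78  70  79  81 125 165 178 158 123 104 104  99
  103  99]
 [172 143 117 108 107 111 110 107 104  96 122 165 177 155 122 103 101 101
   99 100]
 [174 144 117 108 108 113 108 111 101  94 126 166 176 155 123 106 105 100
  102  98]
 [178 168 147 135 119 113 110 107 105 102 135 170 172 145 112 100  96  90
   83  82]
 [177 174 175 172 166 155 143 125 114 114 145 171 167 132  92  73  70  68
   60  65]
 [184 180 178 175 175 172 173 169 168 169 180 182 163 124  82  68  63  62
   63  66]
 [189 187 184 184 179 176 171 171 170 174 177 174 156 116  79  66  70  64
   62  64]
 [189 188 187 186 185 182 178 178 176 174 173 170 144 105  73  67  61  69
   58  59]
 [190 189 191 187 187 187 187 187 184 185 185 179 155 110  74  63  60  61
   62  61]
 [184 185 181 180 180 180 180 181 180 181 182 178 157 111  74  66  67  64
   67  61]
 [140 141 135 130 132 131 130 129 132 132 135 142 126  94  70  69  64
[... 863 characters left out ...]
  68 108 163 183 193 191 192 193 192 191 191 192
  193 191 194 193]
 [ 73  66  67  69  69  61  68 108 161 188 193 192 194 191 194 193 193 192
  193 193 194 187]
 [ 72  68  72  71  67  61  66 102 152 178 183 182 186 188 186 184 177 163
  156 153 150 139]
 [ 70  67  70  70  68  63  66  74 103 126 130 131 137 144 138 135 130 130
  130 131 131 131]
 [ 72  63  68  65  67  66  65  78 105 126 129 130 129 131 129 133 131 134
  132 131 131 131]
 [ 68  67  68  71  65  66  66  77 103 122 132 132 130 131 130 131 129 129
  127 130 133 129]
 [ 70  70  67  67  66  64  65  73 103 124 131 131 128 131 131 131 131 130
  134 128 132 131]]
shift [ 0.0045 -0.0036  0.004 ] turn [ 0.0004  0.0002 -0.0026] rows>= 0.1
```

Run:
```python
from h import *
a=cv2.imread("pics/s1.png").astype(int)
print(a[160:214:2,322:348:2].mean(2).astype(int))
print("s2",proj("side",[.6002,-.1596,.2165]))
a=cv2.imread("pics/s2.png").astype(int); print(a[150:190:2,312:344:2].mean(2).astype(int))
t=robot.read_camera('top'); cv2.imwrite("pics/t5.png",cv2.resize(np.ascontiguousarray(t[190:330,150:310,::-1]),(686,600),interpolation=2))
```

```text
[[ 21  26  17  29  12  53  68  25  21  22  24  25  25]
 [ 23  26  16  19  26  85 128  56  16  27  21  16  22]
 [ 27  29  28  23  25  92 138  65  14  20  14  27  24]
 [ 64  73  70  72  63  79  67  55  52  49  53  46  67]
 [ 76 105 106 106 107  95  40  85 104 101 103  99 159]
 [ 65 102 105 103 105  85  44  87 105 105 103 110 168]
 [ 66  99 102 106 110  87  34  89 106 106 102 113 173]
 [ 83 108 106 107 104  88  41  93 107 105 103 118 179]
 [154 127 103 107 108  87  42  94 104 104 105 129 183]
 [183 133 101 106 106  88  43  96 101 107 102 135 183]
 [187 139 105 103 109  87  43  95 108 103 103 139 186]
 [188 142 102 106 108  82  34  93 107 107 106 143 176]
 [186 142 104 105 110  82  38  94 106 104 102 153 180]
 [188 158 106 104 107  83  43  99 108 107 108 159 183]
 [188 177 131 103 107  84  38  91 107 109 128 172 183]
 [187 186 174 134 109  79  41  96 108 131 172 185 182]
 [188 187 187 177 140  92  63 108 150 178 183 185 184]
 [187 187 185 188 181 164 160 162 180 182 184 184 183]
 [187 186 185 183 184 186 186 184 185 184 183 185 185]
 [188 187 187 184 183 185 185 182 184 185 186 185 185]

[... 1057 characters left out ...]
 105  89  55  23  21  26  22]
 [140 127 130 123 111 104  77  66 100  91  53  25  16  11  17  22]
 [140 121 120 112  99  88  89  95 124  71  14   4   7   8  15  21]
 [113 103  97  85  58 108 166 177 180 149  78  28  22  14  11  20]
 [ 88  87  85  58  76 157 186 186 184 174 165 135 104  73  53  30]
 [ 57  86  71  67 144 182 184 185 180 173 179 182 181 171 156 146]
 [ 52  73  52 121 180 187 186 185 183 177 175 175 177 181 184 183]
 [ 37  44 106 172 186 186 185 185 185 184 181 175 173 169 172 174]
 [ 31  77 159 187 185 185 186 184 185 184 181 180 176 174 173 172]
 [ 66 141 183 187 184 186 185 185 183 183 180 179 177 178 180 179]
 [114 173 188 188 184 184 185 183 184 180 182 180 179 180 180 179]]
```

View pics/t5.png

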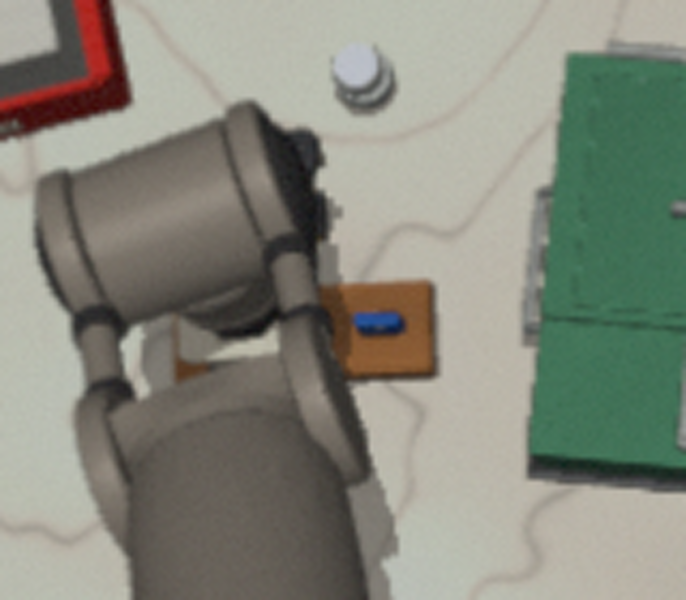

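The crop shows the wrist hiding the red key, with the blue key and the block undisturbed at about (378,322) in the crop. The fingertips appear about 10 px higher in the side view than predicted, so I'll check that against the gripper body.

Run:
```python
from h import *
for y in (.281-.0375,.281,.281+.0375):
  for x in (.539-.095,.539+.095): print(round(y,3),x,proj("side",[x,y,.1085]).round(1))
a=cv2.imread("pics/s4.png").astype(int).mean(2).astype(int)
print(a[100:300:8,[60,100,130,200,240,270,340,400]])
```

```text
0.244 0.44400000000000006 [394.7 359.9]
0.244 0.634 [291.1 353.5]
0.281 0.44400000000000006 [395.6 377.8]
0.281 0.634 [288.5 370.9]
0.319 0.44400000000000006 [396.4 396.9]
0.319 0.634 [285.6 389.4]
[[ 49 139 139  68  88  82 177  47]
 [ 50  84 120  40  68  57 157  49]
 [ 46  53  60  32  37  30 129  37]
 [ 45  51  52  67  34  44 126  40]
 [ 57  52  43  40  84  75 129  50]
 [ 50  47  32  17  65  28 129  48]
 [ 51  33  23  12  10  10 129  49]
 [ 48  51  24  22  12  14 129  48]
 [ 49  87  32  78  41  80 129  47]
 [ 49  89  32  82 108 118 119  50]
 [ 50 164  28  89 111 112 108  49]
 [ 49 183  31 104 123 120 110  51]
 [ 49 174  28  93 118 117 110  48]
 [ 46 175  37  93 110 111 112  49]
 [ 50 150  43  92 110 111 123  54]
 [ 50  54  47  93 112 110 111  49]
 [ 49  37  39  64  83  84  73  50]
 [ 51  63  33  38  34  35  25  47]
 [ 49 143  54  85  80  93  29  42]
 [ 32 124  33 103  94 108  27  40]
 [ 48  90  48  79  72  88  26  52]
 [ 74  83  46  72  72  70  31  63]
 [114  88  36  77  58  76  31 107]
 [163 116  21  98  63 105  22 185]
 [171 138  65  97  65 107  41 192]]
```

>>> arm_command([
  [[0.0045,-0.003,0.003],[0,0,0],0.03],
  [[0.0045,-0.003,0.003],[0,0,0],0.02],
  [[0.0045,-0.003,0.003],[0,0,0],0.012],
  [[0.0045,-0.003,0.003],[0,0,0],0.005],
  [[0.0045,-0.003,0.003],[0,0,0],0.0],
], squeeze=20)

```text
time: 5.95
tool_pos: [0.5376, 0.2872, 0.0427]
tool_rot: [3.141, 0.0, 1.633]
contact_force: [-0.2, -0.5, -0.1]
opening: 0.0247
grip_force: 0.0
```

Run:
```python
from h import *
s=st(); im=robot.read_camera('side').astype(int); s=st()
print(im[374:410:2,326:360].mean(2).astype(int)); print(im[374:410:2,338:348,0])
```

```text
{'time': 5.95, 'tool_pos': [0.5376, 0.2872, 0.0427], 'tool_rot': [3.1412, 0.0, 1.6329], 'contact_force': [-0.1702, -0.5403, -0.0767], 'torque': [-0.0574, -0.1106, -0.009], 'opening': 0.0247, 'grip_force': 0.0}
{'time': 6.0, 'tool_pos': [0.5376, 0.2872, 0.0426], 'tool_rot': [3.1413, 0.0, 1.6328], 'contact_force': [-0.246, -0.0237, -0.2025], 'torque': [-0.0307, -0.0463, -0.0418], 'opening': 0.0208, 'grip_force': 0.0}
[[ 34  23  34  29  33  30  27  31  35  57  67  72  75  75  74  73  75  73
   69  72  77  71  69  73  68  69  67  49  42  24  31  31  26  24]
 [ 27  33  27  30  30  26  32  35  39  58  67  75  74  74  63  58  58  62
   64  67  72  68  72  64  55  58  61  53  38  37  29  30  27  35]
 [ 23  23  24  22  25  23  20  23  26  57  82  92  96  95  76  66  55  57
   68  89  97 103  93  80  49  50  67  60  38  26  27  21  27  29]
 [ 29  30  22  30  23  30  30  29  21  48  81  96  98  99  87  74  66  64
   78  96 105 106  99  79  48  60  72  60  35  22  32  24  26  28]
 [112  91  84  87  91  84  88  85  66  62  81  97 102  96  83  70  54  54
   74  81 100 105  96  75  49  73  93  88  
[... 1932 characters left out ...]
76  86  82]
 [139 133 102  73  49  56  88 124 142 148]
 [144 142 128 108  96  99 117 137 152 152]
 [147 141 131 121 114 115 125 131 146 152]
 [143 135 124 119 122 123 114 120 133 146]
 [103 102 106 118 121 120 116 103 103 106]
 [ 93  97 107 115 121 118 115 102  98  98]
 [ 94 101 108 117 118 121 116 105  95  98]
 [ 89  98 106 116 122 122 113 102  96 100]
 [ 95  98 105 119 121 126 117 102  97  99]
 [ 90  96 103 105 111 112 100  94  97  98]
 [ 95  95 101 103 107 104 101  95  96  98]
 [ 93  95 100 104 104 102 101  96  99  99]
 [ 96  96 100 100 102 106  98  98  99 102]
 [ 99  98 100 103 108 102 100  95 103  99]
 [100  99  98  98 101  98  97 101 103  99]
 [101  98  91  86  84  78  87  92 101 100]]
```

>>> arm_command([
  [[0,0,0],[0,0,0],0],
  [[0,0,0],[0,0,0],0],
  [[0,0,0],[0,0,0],0],
  [[0,0,0],[0,0,0],0],
  [[0,0,0],[0,0,0],0],
])

```text
time: 6.5
tool_pos: [0.5375, 0.2872, 0.0425]
tool_rot: [3.142, 0.0, 1.633]
contact_force: [0.1, -0.6, 0.2]
opening: 0.0007
grip_force: 0.0
```

Run:
```python
from h import *
s=st()
```

```text
{'time': 6.5, 'tool_pos': [0.5375, 0.2872, 0.0425], 'tool_rot': [3.1416, 0.0001, 1.6328], 'contact_force': [0.0945, -0.5697, 0.2498], 'torque': [-0.0114, -0.0892, -0.0519], 'opening': 0.0007, 'grip_force': 0.0}
```

Run:
```python
from h import *
im=robot.read_camera('side').astype(int)
print(im[374:408:2,328:358].mean(2).astype(int)); print(im[374:408:2,338:348,0]-im[374:408:2,338:348,1])
# shadows: compare with initial picture on block/counter
```

```text
[[ 33  27  30  26  33  33  28  32  28  32  23  28  29  32  42  55  70  66
   50  26  27  25  29  33  33  29  27  31  25  28]
 [ 24  33  28  31  38  38  32  29  27  34  35  32  30  33  40  50  59  58
   52  36  38  27  31  27  32  35  25  32  28  34]
 [ 30  25  25  15  25  30  29  26  23  25  30  28  25  33  30  31  40  54
   45  31  21  27  28  26  25  26  18  22  29  28]
 [ 23  32  28  30  28  26  26  19  25  29  28  26  24  18  27  27  44  53
   50  33  26  27  28  20  28  17  27  27  23  30]
 [ 96  83  84  78  75  82  86  80  80  70  69  80  73  56  42  38  61  77
   77  73  75  75  76  74  75  68  66  59  67  82]
 [119 108 103  98 100 110 110 110 111 107 110 110 105  84  53  37  72 100
  111 108 110 109 109 109 110 110 104  98 103 127]
 [113 104  97  96  98 104 109 111 110 108 109 111 106  87  49  46  77 100
  112 111 107 112 109 107  98  87  84  82  85 118]
 [ 87  71  67  72  67  75  89  98 106 108 111 112 106  82  44  47  79 106
  109 113 108 109  99  98  83  76  66  63  70 108]
 [ 80  68  58  63  58  62  65  63  72  81  95 102 100  81  53  58  88 103
  102  96  91  82  73  65 
[... 1057 characters left out ...]
 6   8   4]
 [ -3  -2  -7   0   5   6   3  10   8   6]
 [  0   4  -4   2   8   4   7   7   8   1]
 [  0   0  -3   1   0   1   5   0   0   1]
 [  1   2   6   2   2   0   3   3   4   3]
 [  4   7   5   6   4   4   5   4   4   4]
 [  4   3   5   4   2   4   3   7   3   5]
 [  4   4   3   5   1   4   4   5   4   4]
 [ 13  10   6  13  28  26  14   7   9   8]
 [ 27  30  44  69  86  89  64  45  29  33]
 [ 30  42  70  88 103 109  89  63  39  36]
 [ 32  39  61  82  95  87  81  51  40  31]
 [ 31  36  61  76  89  85  73  44  37  35]
 [ 29  42  57  80  87  87  73  48  36  34]
 [ 34  39  58  78  87  89  72  42  34  31]
 [ 32  32  45  61  65  60  49  41  32  34]
 [ 31  32  31  30  35  35  33  32  31  31]]
```

Run:
```python
from h import *
for nm,x,y,zr,row in (("s1",.5685,.0712,.3183,194.5),("s2",.6002,-.1596,.2165,173.5),("now",.5375,.2872,.0425,391.5)):
  for dy in (0,.0095): 
    r=least_squares(lambda z:proj("side",[x,y+dy,z[0]])[1]-row,[.1]); print(nm,dy,(r.x-zr).round(4))
```

```text
s1 0 [0.0289]
s1 0.0095 [0.0354]
s2 0 [0.0304]
s2 0.0095 [0.0362]
now 0 [0.0197]
now 0.0095 [0.0355]
```

The picture shows the closed fingers above the key, hiding its top. In every view the real fingertips are about 35 mm above the reported TCP, so I correct z by that much: open, go 33 mm lower and grip again.

>>> arm_command([
  [[0,0,0],[0,0,0],0.045],
  [[0,0,0],[0,0,0],0.045],
  [[0,0,0],[0,0,0],0.045],
  [[0,0,0],[0,0,0],0.045],
  [[0,0,0],[0,0,0],0.045],
])

```text
time: 7.05
tool_pos: [0.5375, 0.2872, 0.0425]
tool_rot: [-3.142, 0.0, 1.633]
contact_force: [1.0, -0.4, 0.9]
opening: 0.036
grip_force: 0.0
```

>>> arm_command([
  [[0,0,0.008],[0,0,0],0.045],
  [[0,0,0.016],[0,0,0],0.045],
  [[0,0,0.022],[0,0,0],0.045],
  [[0,0,0.026],[0,0,0],0.045],
  [[0,0,0.03],[0,0,0],0.045],
])

```text
time: 7.55
tool_pos: [0.5374, 0.2871, 0.0119]
tool_rot: [-3.141, 0.0, 1.633]
contact_force: [0.2, -0.0, -0.1]
opening: 0.0451
grip_force: 0.0
```

>>> arm_command([
  [[0,0,0.001],[0,0,0],0.03],
  [[0,0,0.002],[0,0,0],0.015],
  [[0,0,0.003],[0,0,0],0.0],
  [[0,0,0.003],[0,0,0],0],
  [[0,0,0.003],[0,0,0],0],
])

```text
time: 8.05
tool_pos: [0.5376, 0.2872, 0.0096]
tool_rot: [3.141, 0.0, 1.633]
contact_force: [1.0, -0.1, -0.1]
opening: 0.0098
grip_force: 20.4
```

Run:
```python
from h import *
s=st(); robot.read_camera('side'); im=robot.read_camera('side').astype(int); st()
print(im[380:410:2,328:358].mean(2).astype(int)); print(im[380:410:2,338:348,0]-im[380:410:2,338:348,1])
```

```text
{'time': 8.05, 'tool_pos': [0.5376, 0.2872, 0.0096], 'tool_rot': [3.1413, 0.0, 1.6328], 'contact_force': [1.0172, -0.0992, -0.1144], 'torque': [-0.0069, -0.1053, -0.0173], 'opening': 0.0098, 'grip_force': 20.4472}
{'time': 8.15, 'tool_pos': [0.5376, 0.2872, 0.0096], 'tool_rot': [3.1414, 0.0, 1.6328], 'contact_force': [0.8324, 0.6891, -0.3362], 'torque': [-0.0322, -0.067, 0.0206], 'opening': 0.0098, 'grip_force': 19.9998}
[[ 41  41  45  43  49  46  46  42  39  46  42  56  72  66  67  63  65  66
   49  39  44  34  35  32  33  30  35  33  29  32]
 [ 30  29  28  29  30  24  30  31  28  34  35  52  65  60  56  61  61  50
   57  63  53  36  31  35  37  23  24  33  32  28]
 [ 33  23  28  30  35  32  28  32  31  34  43  57  72  68  70  65  68  67
   73  66  56  34  30  29  33  31  37  31  30  27]
 [ 28  32  30  34  31  28  32  27  29  29  40  61  68  68  66  70  72  69
   73  61  56  33  31  30  30  33  30  31  29  31]
 [ 28  29  30  24  33  23  25  31  29  28  41  46  61  59  56  57  54  51
   48  59  51  37  29  33  27  28  28  29  31  28]
 [ 26  23  15  26  21  24  27  22  18  27  29  39 
[... 1146 characters left out ...]
63
   68  67  69  65  69  70  65  66  65  58  64  72]]
[[  8  24  34  39  38  43  41  33  15   8]
 [ 11  25  44  59  65  60  56  35  15  14]
 [  6   9   9   9   6   5   8   1   1  11]
 [  6   8   6   0   3   4   0   1   0   8]
 [  6  19  42  64  70  72  59  34  11   7]
 [  5  36  80  94  99 102  93  50  14   6]
 [  1  28  75  95 108  94  93  45   7   0]
 [  2  22  71  98 107 105  92  45   7   3]
 [  0  23  67  95  94 102  79  34   4   3]
 [  1  24  64  83  85  82  64  32   2   3]
 [ 11  32  68  85  92  93  66  31  10  10]
 [ 32  46  68  85  93  78  58  36  31  32]
 [ 31  38  48  66  64  67  49  34  34  32]
 [ 36  33  31  31  33  31  35  33  34  36]
 [ 33  31  29  25  28  26  30  32  36  36]]
```

Gripped: opening 9.8 mm, 20 N. Now lift the key out and carry it toward the lock.

>>> arm_command([
  [[0,0,-0.015],[0,0,0],0],
  [[0,0,-0.04],[0,0,0],0],
  [[0,0,-0.075],[0,0,0],0],
  [[0,0,-0.115],[0,0,0],0],
  [[0,0,-0.145],[0,0,0],0],
], squeeze=30)

```text
time: 8.65
tool_pos: [0.538, 0.2874, 0.1571]
tool_rot: [3.139, -0.001, 1.633]
contact_force: [-0.2, 0.5, -0.4]
opening: 0.0097
grip_force: 30.0
```

>>> arm_command([
  [[-0.03,-0.007,0],[0,0,0],0],
  [[-0.065,-0.016,0],[0,0,0],0],
  [[-0.1,-0.025,0],[0,0,0],0],
  [[-0.14,-0.035,0],[0,0,0],0],
  [[-0.18,-0.045,0],[0,0,0],0],
])

```text
time: 9.15
tool_pos: [0.5032, 0.1035, 0.1547]
tool_rot: [3.141, 0.0, 1.633]
contact_force: [1.2, -0.3, -0.9]
opening: 0.0095
grip_force: 30.0
```

Run:
```python
from h import *
s=st(); go([.4835,-.0015,.150],1.50)
```

```text
{'time': 9.15, 'tool_pos': [0.5032, 0.1035, 0.1547], 'tool_rot': [3.1411, 0.0002, 1.6335], 'contact_force': [1.2224, -0.2964, -0.8669], 'torque': [-0.0756, -0.1627, 0.0303], 'opening': 0.0095, 'grip_force': 30.0012}
shift [-0.1035 -0.0262  0.0047] turn [5.000e-04 1.000e-04 1.335e-01] rows>= 2.1
```

>>> arm_command([
  [[-0.03,-0.008,0],[0,0,0.04],0],
  [[-0.06,-0.015,0.001],[0,0,0.08],0],
  [[-0.09,-0.022,0.003],[0,0,0.12],0],
  [[-0.1035,-0.026,0.0045],[0,0,0.1335],0],
  [[-0.1035,-0.026,0.0045],[0,0,0.1335],0],
])

```text
time: 9.65
tool_pos: [0.4839, -0.0014, 0.15]
tool_rot: [-3.141, 0.0, 1.497]
contact_force: [0.7, 0.2, -0.1]
opening: 0.0097
grip_force: 30.0
```

Run:
```python
from h import *
robot.read_camera('side'); im=robot.read_camera('side'); s=st(); p=s["tool_pos"]
c=cv2.resize(np.ascontiguousarray(im[215:290,330:410,::-1]),None,fx=7.5,fy=7.5,interpolation=2)
cv2.imwrite("pics/s6.png",c)
print("tip pred",proj("side",[p[0],p[1]-.0009,p[2]-.0016]),"mouth est",proj("side",[.4835,-.0024,.13]))
go([.4835,-.0015,.150],1.50)
```

```text
{'time': 9.75, 'tool_pos': [0.4843, 0.0003, 0.1501], 'tool_rot': [3.1414, -0.0004, 1.4994], 'contact_force': [0.5482, 0.3666, -0.2678], 'torque': [-0.0424, -0.0353, -0.0052], 'opening': 0.01, 'grip_force': 30.0001}
tip pred [373.09995929 253.25662457] mouth est [372.88771381 258.9739357 ]
shift [-0.0019 -0.0007  0.0001] turn [ 0.0002 -0.0004 -0.0006] rows>= 0.0
```

View pics/s6.png

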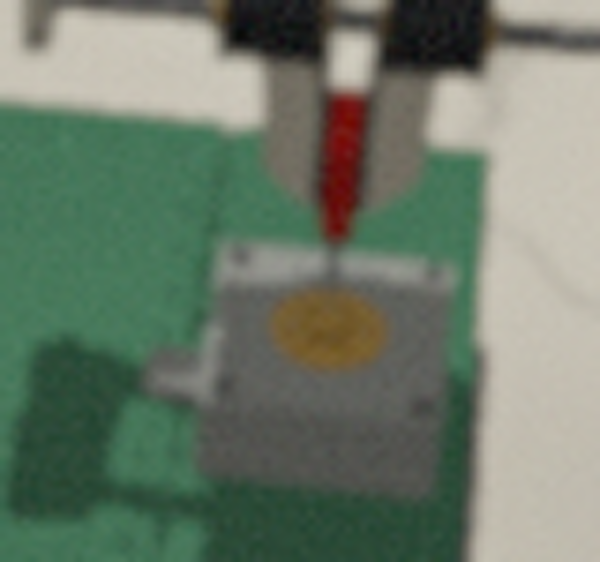

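The crop shows the key upright between the fingers, with the blade end at about (334,285) and the plug centre at (330,330). Allowing for perspective the two are aligned to within about 0.5 mm. I'll enter gently.

>>> arm_command([
  [[-0.0015,0,0.006],[0,0,0],0],
  [[-0.0015,0,0.012],[0,0,0],0],
  [[-0.0015,0,0.016],[0,0,0],0],
  [[-0.0015,0,0.02],[0,0,0],0],
  [[-0.0015,0,0.022],[0,0,0],0],
])

```text
time: 10.25
tool_pos: [0.4839, -0.0014, 0.1274]
tool_rot: [-3.141, -0.0, 1.5]
contact_force: [0.2, -0.6, 0.7]
opening: 0.0098
grip_force: 30.0
```

Run:
```python
from h import *
for z in (.148,.176,.212): print(proj("side",[.484,-.002,z]).round(1))
s=st()
```

```text
[373.2 253. ]
[374.1 243.2]
[375.4 230.1]
{'time': 10.25, 'tool_pos': [0.4839, -0.0014, 0.1274], 'tool_rot': [-3.1408, -0.0, 1.4998], 'contact_force': [0.1605, -0.5786, 0.684], 'torque': [-0.0295, -0.0383, -0.0001], 'opening': 0.0098, 'grip_force': 29.9999}
```

>>> arm_command([
  [[0,0,0.002],[0,0,0],0],
  [[0,0,0.004],[0,0,0],0],
  [[0,0,0.006],[0,0,0],0],
  [[0,0,0.007],[0,0,0],0],
  [[0,0,0.008],[0,0,0],0],
])

```text
time: 10.75
tool_pos: [0.484, -0.0017, 0.12]
tool_rot: [-3.142, 0.0, 1.499]
contact_force: [-1.3, -0.8, 0.6]
opening: 0.01
grip_force: 30.0
```

>>> arm_command([
  [[0,0,0.0005],[0,0,0],0],
  [[0,0,0.001],[0,0,0],0],
  [[0,0,0.0015],[0,0,0],0],
  [[0,0,0.0015],[0,0,0],0],
  [[0,0,0.0015],[0,0,0],0],
])

```text
time: 11.25
tool_pos: [0.4842, -0.0017, 0.119]
tool_rot: [3.141, 0.0, 1.499]
contact_force: [-2.8, 0.6, 5.5]
opening: 0.0099
grip_force: 30.0
```

The key has met the first pin at 5.5 N. I'll rock it clockwise under a light press.

>>> arm_command([
  [[0,0,0],[0,0,0.1],0],
  [[0,0,0],[0,0,0.2],0],
  [[0,0,0],[0,0,0.3],0],
  [[0,0,0],[0,0,0.38],0],
  [[0,0,0.0005],[0,0,0.44],0],
])

```text
time: 11.75
tool_pos: [0.4841, -0.0016, 0.1182]
tool_rot: [3.141, -0.0, 1.056]
contact_force: [-2.3, 1.2, 3.0]
opening: 0.0095
grip_force: 30.0
```

>>> arm_command([
  [[0,0,0.0003],[0,0,0.04],0],
  [[0,0,0.0006],[0,0,0.04],0],
  [[0,0,0.001],[0,0,0.04],0],
  [[0,0,0.0015],[0,0,0.02],0],
  [[0,0,0.0015],[0,0,0],0],
])

```text
time: 12.25
tool_pos: [0.4841, -0.0017, 0.1164]
tool_rot: [-3.141, 0.0, 1.062]
contact_force: [-0.4, 0.7, 0.8]
opening: 0.0101
grip_force: 30.0
```

The first pin is passed. Back to neutral and down to the second pin.

>>> arm_command([
  [[0,0,0.001],[0,0,-0.1],0],
  [[0,0,0.002],[0,0,-0.2],0],
  [[0,0,0.003],[0,0,-0.3],0],
  [[0,0,0.004],[0,0,-0.4],0],
  [[0,0,0.0045],[0,0,-0.44],0],
])

```text
time: 12.75
tool_pos: [0.484, -0.0017, 0.1118]
tool_rot: [-3.141, 0.0, 1.504]
contact_force: [-1.4, 0.1, 2.0]
opening: 0.0098
grip_force: 30.0
```

>>> arm_command([
  [[0,0,0.0003],[0,0,0],0],
  [[0,0,0.0006],[0,0,0],0],
  [[0,0,0.0009],[0,0,0],0],
  [[0,0,0.0012],[0,0,0],0],
  [[0,0,0.0012],[0,0,0],0],
])

```text
time: 13.25
tool_pos: [0.4841, -0.0017, 0.1111]
tool_rot: [3.141, 0.0, 1.499]
contact_force: [-2.6, 0.7, 4.6]
opening: 0.0101
grip_force: 30.0
```

Second pin met at 4.6 N. Rock it anticlockwise.

>>> arm_command([
  [[0,0,0.0002],[0,0,-0.1],0],
  [[0,0,0.0002],[0,0,-0.2],0],
  [[0,0,0.0002],[0,0,-0.3],0],
  [[0,0,0.0003],[0,0,-0.38],0],
  [[0,0,0.0005],[0,0,-0.45],0],
])

```text
time: 13.75
tool_pos: [0.483, -0.0018, 0.11]
tool_rot: [-3.139, -0.001, 1.952]
contact_force: [-4.7, -1.1, 3.5]
opening: 0.0097
grip_force: 30.0
```

>>> arm_command([
  [[0,0,0.0003],[0,0,-0.02],0],
  [[0,0,0.0006],[0,0,-0.02],0],
  [[0,0,0.001],[0,0,-0.02],0],
  [[0,0,0.0015],[0,0,0],0],
  [[0,0,0.0015],[0,0,0],0],
])

```text
time: 14.25
tool_pos: [0.4832, -0.0018, 0.1085]
tool_rot: [-3.14, -0.001, 1.948]
contact_force: [-5.7, -0.9, 2.9]
opening: 0.0101
grip_force: 30.0
```

>>> arm_command([
  [[0,0,0.001],[0,0,0.1],0],
  [[0,0,0.002],[0,0,0.2],0],
  [[0,0,0.003],[0,0,0.3],0],
  [[0,0,0.0035],[0,0,0.4],0],
  [[0,0,0.004],[0,0,0.45],0],
])

```text
time: 14.75
tool_pos: [0.4841, -0.0017, 0.1047]
tool_rot: [3.142, 0.0, 1.495]
contact_force: [-3.4, -0.1, 3.6]
opening: 0.0099
grip_force: 30.0
```

>>> arm_command([
  [[0,-0.0003,0.0003],[0,0,0],0],
  [[0,-0.0003,0.0006],[0,0,0],0],
  [[0,-0.0003,0.001],[0,0,0],0],
  [[0,-0.0003,0.0014],[0,0,0],0],
  [[0,-0.0003,0.0014],[0,0,0],0],
])

```text
time: 15.25
tool_pos: [0.4841, -0.0017, 0.1035]
tool_rot: [3.141, 0.0, 1.5]
contact_force: [-1.0, -0.8, 2.2]
opening: 0.0101
grip_force: 30.0
```

>>> arm_command([
  [[0,0,0.0003],[0,0,0],0],
  [[0,0,0.0006],[0,0,0],0],
  [[0,0,0.0009],[0,0,0],0],
  [[0,0,0.0009],[0,0,0],0],
  [[0,0,0.0009],[0,0,0],0],
])

```text
time: 15.75
tool_pos: [0.4842, -0.0017, 0.1035]
tool_rot: [3.14, 0.0, 1.499]
contact_force: [-4.8, 0.5, 9.6]
opening: 0.0097
grip_force: 30.0
```

The key is home on the face at 9.6 N. Turn it clockwise.

>>> arm_command([
  [[0,0,-0.0003],[0,0,0.12],0],
  [[0,0,-0.0003],[0,0,0.25],0],
  [[0,0,-0.0003],[0,0,0.38],0],
  [[0,0,-0.0003],[0,0,0.51],0],
  [[0,0,-0.0003],[0,0,0.64],0],
], squeeze=40)

```text
time: 16.25
tool_pos: [0.4844, -0.0016, 0.1034]
tool_rot: [3.14, -0.001, 0.854]
contact_force: [-1.4, -0.3, 6.0]
opening: 0.0099
grip_force: 40.0
```

>>> arm_command([
  [[0,0,0],[0,0,0.13],0],
  [[0,0,0],[0,0,0.26],0],
  [[0,0,0],[0,0,0.39],0],
  [[0,0,0],[0,0,0.52],0],
  [[0,0,0],[0,0,0.65],0],
])

```text
time: 16.75
tool_pos: [0.485, -0.0025, 0.1035]
tool_rot: [3.139, -0.002, 0.204]
contact_force: [-1.4, -3.7, 5.0]
opening: 0.01
grip_force: 40.0
```

>>> arm_command([
  [[0,0,0],[0,0,0.1],0],
  [[0,0,0],[0,0,0.2],0],
  [[0,0,0],[0,0,0.3],0],
  [[0,0,0],[0,0,0.36],0],
  [[0,0,0],[0,0,0.36],0],
])

```text
time: 17.25
tool_pos: [0.485, -0.003, 0.1035]
tool_rot: [3.139, -0.003, -0.152]
contact_force: [-1.0, -4.6, 4.6]
opening: 0.01
grip_force: 40.0
```

Run:
```python
from h import *
s=st(); im=robot.read_camera('side')
print("lamp dark blob",blob(im,lambda r,g,b:(r<45)&(g<45)&(b<45),(325,150,375,185))); st()
cv2.imwrite("pics/s7.png",cv2.resize(np.ascontiguousarray(im[150:290,280:430,::-1]),(640,597),interpolation=2))
```

```text
{'time': 17.25, 'tool_pos': [0.485, -0.003, 0.1035], 'tool_rot': [3.1395, -0.0031, -0.1519], 'contact_force': [-0.9711, -4.5685, 4.5512], 'torque': [-1.0584, 0.1491, 0.0556], 'opening': 0.01, 'grip_force': 40.0096}
lamp dark blob (array([343.47105263, 164.72894737]), array([326, 154,  30,  20, 380]))
{'time': 17.3, 'tool_pos': [0.485, -0.003, 0.1035], 'tool_rot': [3.1395, -0.003, -0.1506], 'contact_force': [0.2171, -4.9752, 4.2912], 'torque': [-0.9734, 0.2216, 0.0315], 'opening': 0.0097, 'grip_force': 40.0093}
```

```bash
python3 -c "
from cell import robot
print(robot.hand_in())"
```

```text
the job is handed in; nothing more can be done
None
```

I handed the job in at about 17 s. The hand-in gave no verdict, and I had no picture views left to check the final pose by eye. By the arm's readings, the lamp is about 22 cm clear, and the red key is home and turned about 1.65 rad clockwise (plug about 1.5), gripped at 40 N. I never touched the other keys, the coupling or the carton.

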